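Nip up the side-lock screw on a milling-cutter holder

TASK

Take the orange flat driver out of its pot, set its blade to the bottom of the slot in the holder's side-lock screw and, keeping it seated there with light pressure, turn the screw clockwise until it is home and stops. Use a light hand: do not lean on the driver or wrench it against the stop. Then stand the driver back upright, fully down in its pot, and leave everything else where it was.

Things in the scene. Friction and masses are not known exactly. Their poses are not given: they have to be found in the camera images.
- driver: Flat screwdriver, 161 mm long, 0.13-0.24 kg. Origin: middle of the blade's edge (lowest point); z up the shank, x along the blade's width. Blade 14 mm wide (x), 2 thick (y), 22 tall; round shank 9 mm thick from z = 22 to 85 mm. It starts upright in its pot, its handle's flat lower end (shoulder) resting on the rim, the edge 85 mm below the rim.
- driver_grip (a point): Middle of the driver's orange handle, 120 mm above the blade's edge; axes as the driver's. The handle runs from 85 to 155 mm above the edge, hexagonal, 26 mm across flats (flats face +-x and every 60 degrees round); a 6 mm black cap on top.
- driver_pot (a point): Centre of the top rim of the driver's pot: white, 82 mm outside, black bush with a straight 20 mm bore, clear 111 mm down, in a fixed green bench rack; rim 115 mm above the bench. z up; y along the rack to the other two pots, 125 and 225 mm away, whose tool holders reach up to 260 mm above the bench.
- fixture: Fixed green tool-assembly fixture with a steel cutter holder of 72 mm diameter lying level along its y axis. Origin: on the bench right below the set screw; z up. Holder axis 75 mm up; body from y = -47 to +48 mm, cutter in a red sleeve on to y = 114; green block 126 mm high from y = -75 to -160; base plate 130 (x) by 250 mm.
- screw_hole (a point): Centre of the mouth of the vertical 21 mm screw hole, on a round boss on top of the holder, 114 mm above the bench; axes as the fixture's. In it a yellow M20 set screw, 20 mm across, with a slot right across its face, 3.2 mm wide, 3.5 deep, flat floor. The face lies 1.5 to 12.5 mm below the mouth: how deep must be felt; it sinks 0.4 mm per rad turned.
- setscrew (a joint): Turn of the set screw, rad, growing clockwise seen from above (tightening). At value v the slot lies v clockwise of the fixture's y axis, give or take 0.3 rad (same error all the way): its true direction must be felt or seen. Starts between 0.7 and 1.1, drags at about 0.08 N m all the way, stops hard at 1.8, which is home; stays where it is left.
- collet_holder: Bystander: loose tool holder with blue sleeve, standing in the next pot of the rack, 0.95 kg. Origin: centre of the underside of its 63 mm black flange, at the pot's rim.
- shell_holder: Bystander: loose tool holder with green sleeve, standing in the last pot of the rack, 0.95 kg. Origin: centre of the underside of its 63 mm black flange, at the pot's rim.
- spanner: Bystander: dark hook spanner with a blue grip lying flat on the bench beyond the work, about 190 mm long, 9 mm high. Origin: under its shank.
- cutter_box: Bystander: red cutter box on the bench, 35 x 120 x 28 mm. Origin: centre of its underside.

How it is judged:
By the outcome, as a careful person would: the job done as asked, in the order asked, and still so for the second after the job is handed in, with the robot touching nothing.
It also fails if it takes over 70 s, if anything falls off the work surface, if the arm or the gripper's body presses on something with over 40 N, if the wrist force passes 120 N, or if a joint passes its speed limit or range.

ROBOT

A 6-joint arm with a two-finger parallel gripper is mounted at the origin on the work surface. World frame = base frame: x ahead of the robot, y to its left, z up, the work surface at z = 0. Lengths are in m, angles in rad, forces in N, time in s.
With the tool pointing down it reaches from about 0.425 to 0.95 m from the base axis. Payload 3.5 kg.
Tool frame: the origin (TCP) lies at the very end of the fingers, on their centre line; the grasp point (between the pads) lies 19 mm behind it; z points along the fingers, y is the line along which they close (so a half turn about z gives the same grasp; the last joint's range is limited). The gripper opens to 85 mm and grips with 20 to 120 N. Pads are 22 mm wide; open, the fingers measure 114 mm over their backs; the gripper's body (76 mm by 85 mm) begins 54 mm behind the grasp point. The pads swing forward as they close: fully open they stand 13 mm farther back than shut.
Start: joints at [1.115, 0.286, 1.577, -0, 1.279, -0.15], TCP at [0.203, 0.644, 0.231] pointing down, gripper open.
Joint ranges: [-2.77, 2.77], [-0.9, 2.22], [0.21, 2.48], [-1.53, 4.67], [0.24, 2.81], [-2.84, 2.84]. Speed limits (rad/s): [2.79, 2.79, 3.14, 3.14, 3.14, 3.14].

INTERFACE

Orientations are given as [roll, pitch, yaw] about the fixed x, y, z axes, in that order (R = Rz(yaw) Ry(pitch) Rx(roll)).
In Python, from station import bot, command_gripper, kinematics, readout, imaging, order gives the robot as it stands. Calls block until the motion is done:
- bot.goto(position, orientation): joint-space move of the TCP to a pose.
- bot.move_straight(position, v=0.15, frame=None, threshold=None): straight line of the TCP; frame=None keeps the orientation; v is the mean speed in m/s. With threshold (N) it stops when the force on the tool has changed by that much, and returns True; else False.
- bot.movej(angles): joint-space move.
- command_gripper(opening, effort=None): finger opening in m; effort is the grip in N (None keeps the last); returns when the fingers have stopped.
- bot.wait(seconds).
- kinematics.ik(position, orientation): joint angles nearest the present ones, or None.
- readout.observe(): the state.
- imaging.get_image(name): name is "side" or "top" or "wrist"; returns the picture (420x560x3 uint8, blue, green, red); there is no depth.
- imaging.camera_params(name): a dict with "camera_matrix" (3x3 intrinsics, pixels), "pose" (4x4, takes a point from camera to world coordinates); the wrist camera has in their place "hand_eye" (4x4, takes a point from camera to tool coordinates, whose origin is the TCP and whose axes are the flange's). Camera axes: x right, y down, z forward; pixel columns grow to the right and rows downward; lengths in m; the calibration is good to about 2 mm. The wrist camera is an equidistant fisheye: a pixel r from the principal point sees the ray r / f radians off the axis. A picture is of the moment at which its call begins: read the wrist's pose just before it. camera_params takes no time and is no camera call.
A pose or a line that the arm cannot do raises bot.MotionError and nothing moves.
- order.job_done(): hands the job in; it is judged then, once.
The state is a dict: "time": time; "joints": joint angles; "joint_velocities": joint speeds; "effort": joint torques, N m; "ee_pos": TCP position; "tool_rot": TCP orientation; "wrist_force": force on the tool from outside, world axes, zero at the start; "ft_torque": the same for the moment, N m; "width": finger opening in m; "finger_force": force on a finger pad.
Only numpy, scipy, OpenCV 4.12 (cv2) and the standard library are available. Lean on these libraries where they do the work, as an engineer would, in place of code of your own. Each camera call takes 0.05 s, during which the arm holds its last target. There are 200 camera calls.

## Working session

There is one attempt and no reset: what is moved stays moved. The work goes in short steps, each a Python script; the robot and the scene stay as the last script left them, time stands still between calls to the robot, and variables do not carry over. Pictures are saved under pics/ and viewed, at most 10 in all, crops included, and the job is handed in when it is done.

```bash
ls; mkdir -p pics; python3 - <<'E'
from station import bot, readout, imaging
import cv2, numpy as np
np.set_printoptions(precision=4,suppress=True)
print(readout.observe())
for n in("side","top","wrist"):
    cv2.imwrite(f"pics/{n}0.png",imaging.get_image(n)); print(n,imaging.camera_params(n))
E
```

```text
pics
{'time': 0.0, 'joints': array([ 1.115 ,  0.2872,  1.5782,  0.    ,  1.2786, -0.15  ]), 'joint_velocities': array([ 0.0009, -0.0011, -0.0008,  0.0023, -0.0005, -0.0002]), 'effort': array([  0.0002, -40.5981, -29.262 ,  -0.0001,   0.0061,  -0.    ]), 'ee_pos': array([0.2029, 0.6431, 0.2299]), 'tool_rot': array([-3.1392, -0.0004,  2.8358]), 'wrist_force': array([ 0.0057, -0.1636, -0.1589]), 'ft_torque': array([ 0.0114, -0.0236,  0.0054]), 'finger_force': 0.0, 'width': 0.08549828454088387}
side {'camera_matrix': array([[525.7652,   0.    , 284.86  ],
       [  0.    , 525.7652, 213.2005],
       [  0.    ,   0.    ,   1.    ]]), 'pose': array([[ 0.9746, -0.1703,  0.1452,  0.4419],
       [-0.2228, -0.678 ,  0.7005, -0.6483],
       [-0.0208, -0.7151, -0.6987,  0.8695],
       [ 0.    ,  0.    ,  0.    ,  1.    ]])}
top {'camera_matrix': array([[538.7107,   0.    , 276.3661],
       [  0.    , 538.7107, 203.7047],
       [  0.    ,   0.    ,   1.    ]]), 'pose': array([[ 0.0021, -0.9829,  0.1842,  0.3678],
       [-0.9999,  0.0003,  0.013 ,  0.1147],
       [-0.0128, -0.1842, -0.9828,  1.4645],
       [ 0.    ,  0.    ,  0.    ,  1.    ]])}
wrist {'camera_matrix': array([[325.1923,   0.    , 279.7572],
       [  0.    , 325.1923, 207.1506],
       [  0.    ,   0.    ,   1.    ]]), 'hand_eye': array([[ 0.0005, -0.9659, -0.2587,  0.0652],
       [ 1.    ,  0.0003,  0.0007, -0.0002],
       [-0.0006, -0.2587,  0.9659, -0.1418],
       [ 0.    ,  0.    ,  0.    ,  1.    ]])}
```

```bash
python3 -c "
import cv2,numpy as np
a=cv2.imread('pics/side0.png');b=cv2.imread('pics/top0.png')
cv2.imwrite('pics/v1.png',cv2.resize(a,(800,600),interpolation=cv2.INTER_CUBIC));cv2.imwrite('pics/v2.png',cv2.resize(b,(800,600),interpolation=cv2.INTER_CUBIC))"
```

```text
(no output)
```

View pics/v1.png

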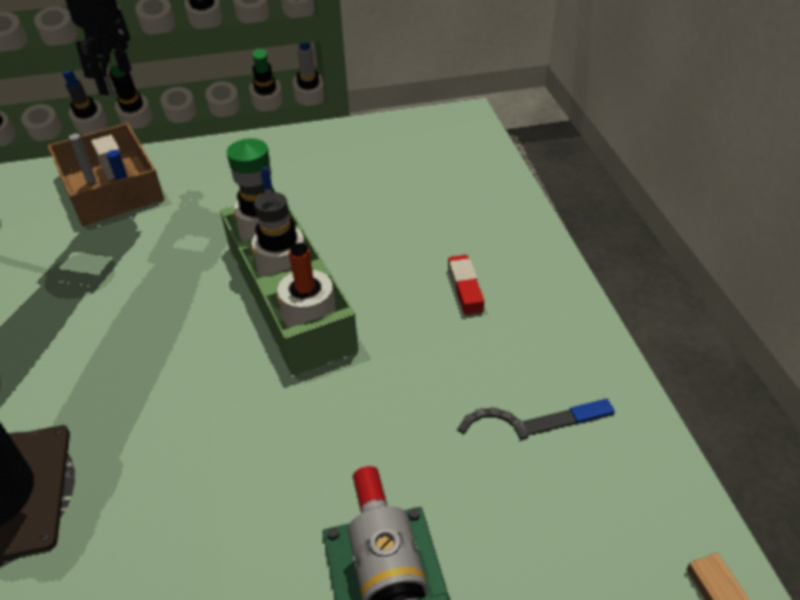

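View pics/v2.png

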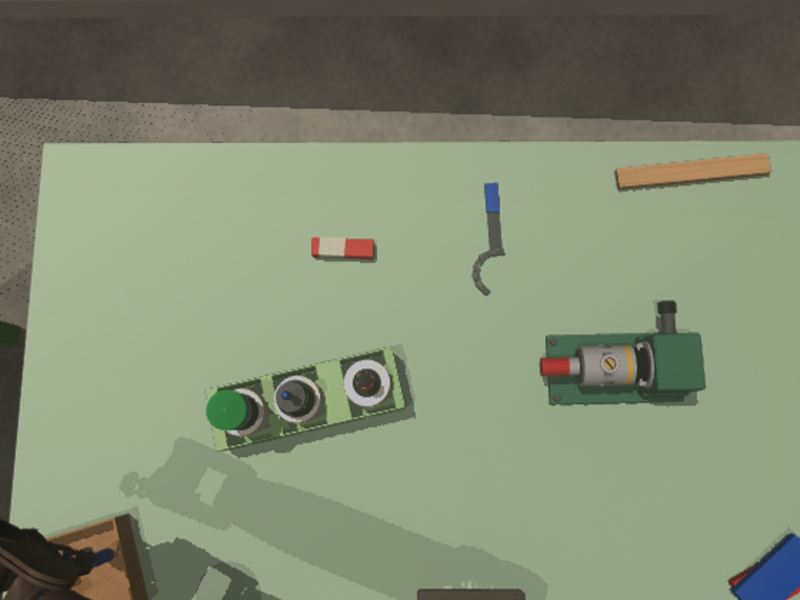

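Side view (800 px scale): driver handle at about (302,270), its pot rim at (305,292), set screw at (386,542). Top view: driver and pot at (367,383), screw at (610,364), with its slot diagonal. I'll triangulate these, then refine with the wrist camera.

```bash
cat > h.py <<'E'
from station import bot, command_gripper, kinematics, readout, imaging, order
import numpy as np, cv2
from scipy.spatial.transform import Rotation as R
np.set_printoptions(precision=4,suppress=True)
def ray(name,uv,tcp=None):
    p=imaging.camera_params(name);K=p["camera_matrix"]
    d=np.array([(uv[0]-K[0,2])/K[0,0],(uv[1]-K[1,2])/K[1,1],1.])
    if name=="wrist":
        r=np.hypot(d[0],d[1]);d=np.array([*(np.sin(r)*d[:2]/max(r,1e-9)),np.cos(r)]);T=tcp@p["hand_eye"]
    else:T=p["pose"]
    return T[:3,3],T[:3,:3]@d/np.linalg.norm(d)
def tri(rays):
    A=np.zeros((3,3));b=np.zeros(3)
    for o,d in rays:
        P=np.eye(3)-np.outer(d,d);A+=P;b+=P@o
    x=np.linalg.solve(A,b)
    return x,[np.linalg.norm((np.eye(3)-np.outer(d,d))@(x-o)) for o,d in rays]
def proj(X,tcp):
    p=imaging.camera_params("wrist");K=p["camera_matrix"];c=np.linalg.inv(tcp@p["hand_eye"])@np.array([*X,1])
    th=np.arctan2(np.hypot(c[0],c[1]),c[2]);n=np.hypot(c[0],c[1])
    return K[0,2]+K[0,0]*th*c[0]/n,K[1,2]+K[1,1]*th*c[1]/n
def tcpT():
    s=readout.observe();T=np.eye(4);T[:3,:3]=R.from_euler("xyz",s["tool_rot"]).as_matrix();T[:3,3]=s["ee_pos"];return T
E
python3 - <<'E'
from h import *
for n,s,t in(("rim",(305,292),(367,384)),("cap",(300,247),(367,379)),("screw",(386,542),(610,364)),("redend",(365,468),(541,367))):
    print(n,tri([ray("side",np.array(s)*.7),ray("top",np.array(t)*.7)]))
for p in((.45,.0,.35),(.4,.2,.45)):
  for y in(0,1.57,-1.57,3.1): print(p,y,kinematics.ik(p,(np.pi,0,y)))
E
```

```text
rim (array([0.4579, 0.1813, 0.1047]), [np.float64(0.0016689736038227815), np.float64(0.0016689736038229)])
cap (array([0.4605, 0.1769, 0.1948]), [np.float64(0.0019461829858660577), np.float64(0.0019461829858660737)])
screw (array([ 0.4929, -0.2446,  0.1115]), [np.float64(0.0016902798806387764), np.float64(0.001690279880638925)])
redend (array([ 0.4898, -0.1285,  0.085 ]), [np.float64(0.001595499334137523), np.float64(0.0015954993341375315)])
(0.45, 0.0, 0.35) 0 [-0.2261 -0.2995  1.9468 -0.      1.4943  1.3447]
(0.45, 0.0, 0.35) 1.57 [-0.2261 -0.2995  1.9468  0.      1.4943 -0.2253]
(0.45, 0.0, 0.35) -1.57 None
(0.45, 0.0, 0.35) 3.1 [-0.2261 -0.2995  1.9468  0.      1.4943 -1.7553]
(0.4, 0.2, 0.45) 0 [ 0.2361 -0.312   1.7815 -0.      1.6721  1.8069]
(0.4, 0.2, 0.45) 1.57 [ 0.2361 -0.312   1.7815 -0.      1.6721  0.2369]
(0.4, 0.2, 0.45) -1.57 None
(0.4, 0.2, 0.45) 3.1 [ 0.2361 -0.312   1.7815  0.      1.6721 -1.2931]
```

```bash
python3 - <<'E'
from h import *
p=readout.observe()["ee_pos"]
bot.move_straight([p[0],p[1],.40],v=.25)
ims=[]
for i,q in enumerate([(.46,.17,.30),(.50,.20,.32),(.48,-.245,.25),(.52,-.27,.25)]):
    if i==2: bot.goto((.46,.0,.38),(np.pi,0,3.0))
    bot.goto(q,(np.pi,0,3.0)); bot.wait(.3)
    T=tcpT(); im=imaging.get_image("wrist"); cv2.imwrite(f"pics/w{i}.png",im); np.save(f"pics/w{i}.npy",T); ims.append(im)
    print(T[:3,3],proj((.458,.179,.2) if i<2 else (.493,-.245,.111),T),readout.observe()["time"])
cv2.imwrite("pics/v3.png",cv2.resize(np.vstack([np.hstack(ims[:2]),np.hstack(ims[2:])]),(800,600),interpolation=cv2.INTER_AREA))
E
```

```text
[0.46   0.1704 0.3001] (np.float64(290.5659116467151), np.float64(203.63673794997183)) 3.3
[0.4994 0.1996 0.3196] (np.float64(247.32549201395756), np.float64(155.9685394540362)) 3.9833
[ 0.4805 -0.2443  0.2508] (np.float64(281.1067330845246), np.float64(209.39481005482992)) 6.2667
[ 0.5196 -0.2696  0.2502] (np.float64(303.51657253711176), np.float64(162.89646329915752)) 6.925
```

View pics/v3.png

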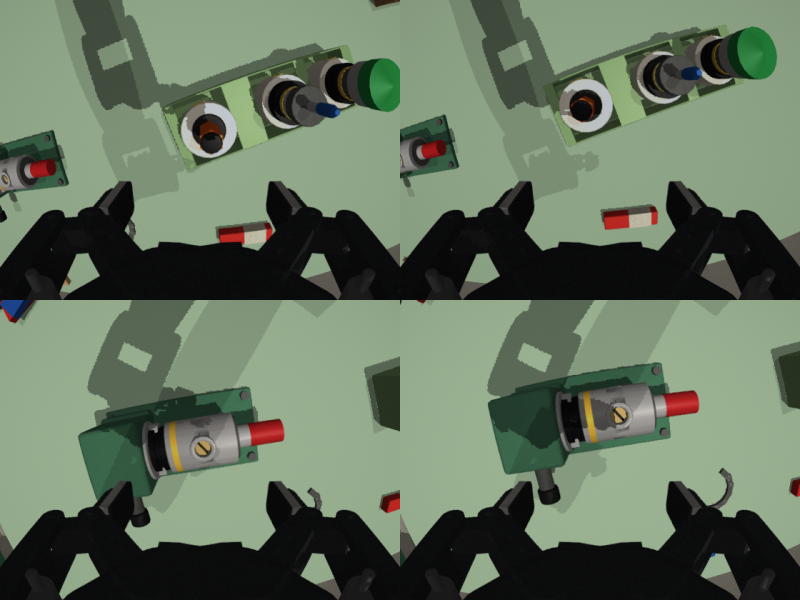

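The wrist views show the driver (top row) and the screw (bottom row) clear of the fingers. Next I'll crop in for exact pixels.

```bash
python3 - <<'E'
import cv2,numpy as np
# crops origin (full res px), 100x75 each, x4
o=[(242,145),(208,108),(235,172),(258,122)]
c=[cv2.resize(cv2.imread(f"pics/w{i}.png")[y:y+75,x:x+100],(400,300),interpolation=cv2.INTER_CUBIC) for i,(x,y) in enumerate(o)]
c=[np.clip(k.astype(float)*(1.8 if i<2 else 1.2),0,255).astype(np.uint8) for i,k in enumerate(c)]
cv2.imwrite("pics/v4.png",np.vstack([np.hstack(c[:2]),np.hstack(c[2:])]))
E
```

```text
(no output)
```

View pics/v4.png

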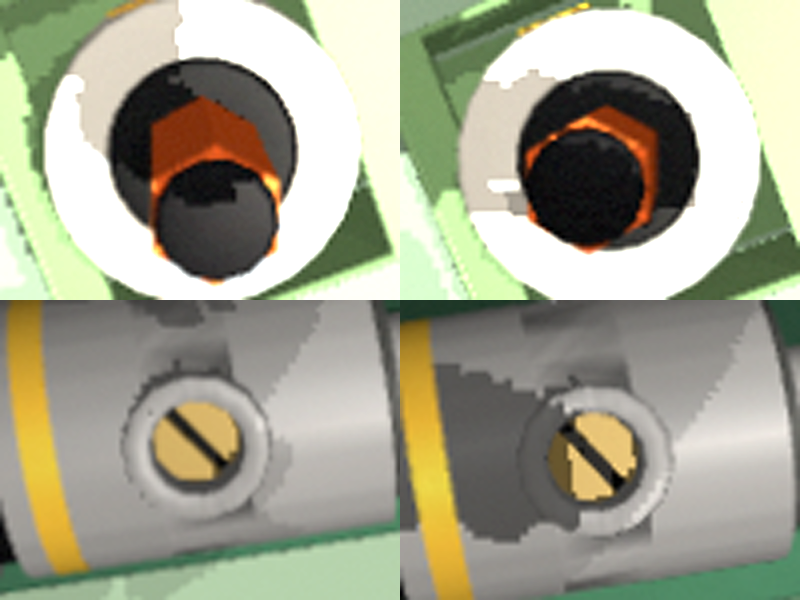

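Crop (4×): the hex handle's flats face image left and right, so yaw 3.0 suits the grasp. Cap centres are at full-res px (296,199) and (254,155). The hole is at (284,208) and (307,162). The slot runs from upper left to lower right.

```bash
cat >> h.py <<'E'
def onplane(uv,T,z):
    o,d=ray("wrist",uv,T);return o+d*(z-o[2])/d[2]
def slotfit(im,c,rad=12):
    """PCA of the dark slot pixels inside the yellow screw face; im upscaled 4x about c; returns ends uv"""
    M=np.float32([[8,0,160-8*c[0]],[0,8,160-8*c[1]]]);a=cv2.warpAffine(im,M,(320,320),flags=cv2.INTER_CUBIC)
    h=cv2.cvtColor(a,cv2.COLOR_BGR2HSV);y=((h[...,0]>12)&(h[...,0]<32)&(h[...,1]>80)&(h[...,2]>90)).astype(np.uint8)
    y[np.hypot(*(np.mgrid[:320,:320]-160))>8*rad]=0
    pts=cv2.findNonZero(y);hull=cv2.convexHull(pts);m=np.zeros_like(y);cv2.fillConvexPoly(m,hull,1)
    s=((m==1)&(y==0)).astype(np.uint8);n,l,st,_=cv2.connectedComponentsWithStats(s);k=1+np.argmax(st[1:,4]);s=(l==k)
    p=np.argwhere(s)[:,::-1].astype(float);mu=p.mean(0);w,v=np.linalg.eigh(np.cov(p.T));e=v[:,1]
    (cx,cy),r=cv2.minEnclosingCircle(pts)
    f=lambda q:(np.asarray(q)-160)/8+np.asarray(c)
    return f(mu-e*40),f(mu+e*40),f(mu),f((cx,cy)),np.sqrt(w[1]/w[0]),r/8
E
python3 - <<'E'
from h import *
T=[np.load(f"pics/w{i}.npy") for i in range(4)]
W=lambda i,uv:ray("wrist",uv,T[i])
print("cap",tri([W(0,(296,199.2)),W(1,(254,154.8))]))
print("rim",tri([W(0,(293,182.7)),W(1,(260,147.8))]), onplane((293,182.7),T[0],.115),onplane((260,147.8),T[1],.115))
print("hole",tri([W(2,(284,208.7)),W(3,(307,162.2))]),onplane((284,208.7),T[2],.114),onplane((307,162.2),T[3],.114))
for i,c in((2,(284,207.5)),(3,(307.5,161))):
    a,b,m,cc,el,r=slotfit(cv2.imread(f"pics/w{i}.png"),c)
    A,B,C,D=[onplane(q,T[i],.108) for q in(a,b,m,cc)];d=B-A
    print(i,m,cc,el,r,"slot yaw deg",np.degrees(np.arctan2(d[1],d[0]))%180,C,D)
E
```

```text
cap (array([0.4589, 0.1835, 0.1856]), [np.float64(0.0004103062589620324), np.float64(0.00041030625896204006)])
rim (array([0.4589, 0.1841, 0.1134]), [np.float64(0.0001847683154806669), np.float64(0.0001847683154806715)]) [0.4584 0.1843 0.115 ] [0.4589 0.1841 0.115 ]
hole (array([ 0.4925, -0.2421,  0.1121]), [np.float64(0.00019970256021832687), np.float64(0.00019970256021827816)]) [ 0.4919 -0.2423  0.114 ] [ 0.4924 -0.2421  0.114 ]
2 [283.9347 206.7143] [283.7884 206.9327] 6.6083636251471845 11.042407989501953 slot yaw deg 35.80326981347717 [ 0.4917 -0.2422  0.108 ] [ 0.4919 -0.2424  0.108 ]
3 [304.9559 160.9979] [306.0995 160.8712] 2.6871080119079935 11.304436683654785 slot yaw deg 40.04421970719531 [ 0.4919 -0.2434  0.108 ] [ 0.4919 -0.2423  0.108 ]
```

```bash
python3 - <<'E'
from h import *
P=(.4588,.184)
bot.goto((.46,0,.36),(np.pi,0,3.0)); 
command_gripper(.06,50)
bot.goto((*P,.27),(np.pi,0,3.0))
bot.move_straight((*P,.131),v=.1)
s0=readout.observe()
command_gripper(.0,50); bot.wait(.2)
s=readout.observe(); print("grip",s["width"],s["finger_force"],s["wrist_force"]-s0["wrist_force"],s["ee_pos"],s["time"])
bot.move_straight((*P,.265),v=.12); bot.wait(.3)
s=readout.observe(); print(s["width"],s["finger_force"],s["wrist_force"],s["ft_torque"],s["ee_pos"],s["time"])
T=tcpT();im=imaging.get_image("wrist");cv2.imwrite("pics/w4.png",im);np.save("pics/w4.npy",T)
e=T[:3,3]-np.array([0,0,.101]);u=proj(e,T);print(u,T)
x,y=int(u[0])-50,int(u[1])-37
si=imaging.get_image("side");cv2.imwrite("pics/s4.png",si)
K=imaging.camera_params("side");c=np.linalg.inv(K["pose"])@np.array([*e,1]);w=K["camera_matrix"]@c[:3];w=w[:2]/w[2];X,Y=int(w[0])-50,int(w[1])-60
a=np.hstack([cv2.resize(im[y:y+75,x:x+100],(400,300),interpolation=cv2.INTER_CUBIC),cv2.resize(si[Y:Y+75,X:X+100],(400,300),interpolation=cv2.INTER_CUBIC)])
print((x,y),(X,Y));cv2.imwrite("pics/v5.png",np.clip(a*1.8,0,255).astype(np.uint8))
E
```

```text
grip 0.025636732750153827 49.41562477033585 [-1.1451  1.66    4.1496] [0.4591 0.1841 0.1315] 11.4167
0.02573583386836753 49.074346125125885 [-0.0088  0.1548 -1.762 ] [ 0.0546  0.0069 -0.0216] [0.4586 0.184  0.2646] 12.9833
(np.float64(279.8452632973718), np.float64(207.45252568728614)) [[-0.99    0.1411 -0.0008  0.4586]
 [ 0.1411  0.99   -0.0001  0.184 ]
 [ 0.0008 -0.0002 -1.      0.2646]
 [ 0.      0.      0.      1.    ]]
(229, 170) (159, 122)
```

View pics/v5.png

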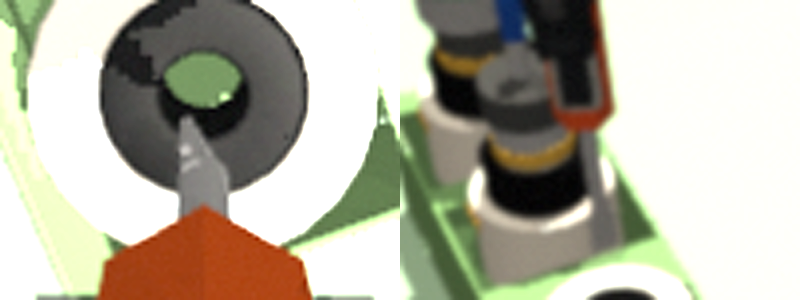

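Left panel: the blade's edge runs from (183,118) to about (222,165) in the crop, so the blade lies at tool yaw −150°, or about 22° in the world frame. For the slot at about 37° I need tool yaw ≈ 187°. I'll hover over the screw and compare the blade with the hole in the same picture.

```bash
cat >> h.py <<'E'
def shot(tag,zoomc,w=80,h=60,edge=None,blade=None,circ=None):
    T=tcpT();im=imaging.get_image("wrist");cv2.imwrite(f"pics/{tag}.png",im);np.save(f"pics/{tag}.npy",T)
    x,y=int(zoomc[0])-w//2,int(zoomc[1])-h//2;k=800//w//2*1.0
    a=cv2.resize(im[y:y+h,x:x+w],None,fx=k,fy=k,interpolation=cv2.INTER_CUBIC);a=np.clip(a*1.5,0,255).astype(np.uint8);b=a.copy()
    px=lambda X:tuple(int(round(q)) for q in ((np.array(proj(X,T))-(x,y)+.5)*k-.5))
    if edge is not None:
        d=np.array([np.cos(blade),np.sin(blade),0])*.007;cv2.line(b,px(edge-d),px(edge+d),(0,0,255),1)
    if circ is not None:
        for rr in(.0105,):
            cv2.polylines(b,[np.array([px(circ+rr*np.array([np.cos(t),np.sin(t),0])) for t in np.linspace(0,6.28,40)])],True,(255,0,0),1)
    cv2.imwrite(f"pics/{tag}_v.png",np.hstack([a,b]));print(tag,"origin",(x,y),"scale",k);return T,im
E
python3 - <<'E'
from h import *
H=np.array([.4922,-.2422,.114]);yaw=np.radians(37+150)
print(readout.observe()["joints"],kinematics.ik((H[0],H[1],.22),(np.pi,0,yaw)))
bot.move_straight((.46,.1,.275),v=.2)
bot.goto((H[0],H[1],.26),(np.pi,0,yaw))
bot.move_straight((H[0],H[1],.220),v=.08);bot.wait(.3)
s=readout.observe();print(s["ee_pos"],s["tool_rot"],s["wrist_force"],s["joints"],s["time"])
T=tcpT();e=T[:3,3]+T[:3,2]*.101
shot("w5",proj(e,T),edge=e,blade=np.radians(37),circ=H)
E
```

```text
[ 0.1759 -0.1468  1.9728 -0.      1.316  -1.2533] [-0.6423  0.0176  1.9     0.      1.2241 -2.3352]
[ 0.4924 -0.2424  0.2206] [-3.1408  0.0008 -3.0195] [ 0.2367 -0.8159 -1.2181] [-0.6423  0.0171  1.8993  0.      1.2241 -2.3352] 15.9083
w5 origin (239, 177) scale 5.0
```

View pics/w5_v.png

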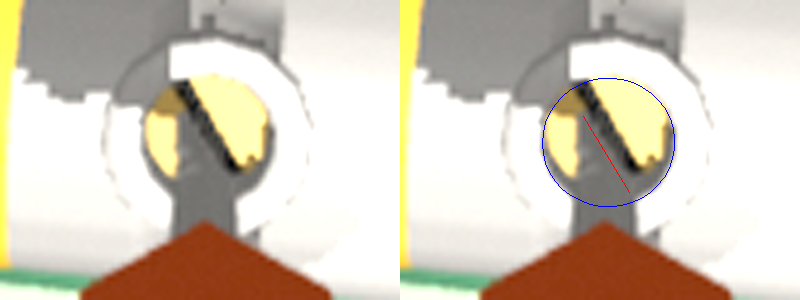

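The overlay agrees with the picture: the blade's upper corner is at (182,113) and the hole circle matches. The slot runs from (183,85) to (238,168). I'll refine its yaw, then feel down.

```bash
python3 - <<'E'
from h import *
T=np.load("pics/w5.npy");f=lambda p:(239+(p[0]+.5)/5-.5,177+(p[1]+.5)/5-.5)
for z in(.104,.106,.108):
    A,B=[onplane(f(p),T,z) for p in((183,85),(238,168))];d=A-B;print(z,np.degrees(np.arctan2(d[1],d[0]))%180,(A+B)/2)
C,D=[onplane(f(p),T,.1195) for p in((182,114),(230,171))];print(C, "blade corner exp",T[:3,3]+.007*np.array([np.cos(.646),np.sin(.646),0]),T[:3,3]-.007*np.array([np.cos(.646),np.sin(.646),0]))
# slow descent, light threshold
s0=readout.observe()
hit=bot.move_straight((.4924,-.2424,.196),v=.012,threshold=2.0)
s=readout.observe();print(hit,s["ee_pos"],s["wrist_force"]-s0["wrist_force"],s["ft_torque"]-s0["ft_torque"],s["time"])
E
```

```text
0.104 39.78064575031976 [ 0.4921 -0.2418  0.104 ]
0.106 39.78064575031982 [ 0.4916 -0.2419  0.106 ]
0.108 39.78064575031962 [ 0.4911 -0.2419  0.108 ]
[ 0.4867 -0.2469  0.1195] blade corner exp [ 0.498  -0.2382  0.2206] [ 0.4869 -0.2466  0.2206]
True [ 0.4923 -0.2423  0.2036] [-0.3997 -1.0182  6.1874] [ 0.0425 -0.0236 -0.0341] 17.25
```

```bash
cat >> h.py <<'E'
F0=np.array([.2367,-.8159,-1.2181])
def sense(n=4):
    F=[];M=[]
    for _ in range(n):
        bot.wait(.01);s=readout.observe();F.append(s["wrist_force"]);M.append(s["ft_torque"])
    return s,np.mean(F,0),np.mean(M,0)
def to(x,y,z,b): bot.goto((x,y,z),(np.pi,0,np.radians(b+150)))
E
python3 - <<'E'
from h import *
s,F,M=sense();print(s["ee_pos"],F-F0,M,s["time"])
z=s["ee_pos"][2]
for b in(37,34,31,28,25,22):
    to(.4923,-.2423,z,b)
    s,F,M=sense();fz=F[2]+1.3;print(b,np.degrees(s["tool_rot"][2])-150,"z",s["ee_pos"][2],z,"F",F-F0,"M",M,round(s["time"],2))
    if abs(M[2])>.2: break
    z+=np.clip((fz-3.5)*1e-4,-4e-4,4e-4)
E
```

```text
[ 0.4923 -0.2424  0.2036] [0.0898 0.7932 5.343 ] [ 0.0042 -0.0027  0.0215] 17.2833
37 -323.0020777007385 z 0.20370372636449652 0.2035989937615683 F [0.1629 0.3163 3.1391] M [-0.0547 -0.0648  0.0226] 17.57
34 -325.9276515422695 z 0.20371402909484443 0.2035710953130964 F [-0.028   0.2752  3.9501] M [-0.0454 -0.0642 -0.0039] 17.85
31 -328.9001177751288 z 0.20369758220555984 0.20362429061781703 F [-0.0562  1.2292  3.8484] M [ 0.0089 -0.0765 -0.0158] 18.13
28 28.114058746329903 z 0.20371745459137694 0.20366731990711273 F [-0.3921  0.879   3.827 ] M [ 0.0596 -0.0563  0.0696] 18.42
25 25.11920937395942 z 0.2037176042490649 0.20370821283994686 F [0.1253 0.7637 3.669 ] M [ 0.0533 -0.0873  0.0537] 18.7
22 22.113816644931916 z 0.20367705942193579 0.20373330095595227 F [-0.2989  0.8324  3.6452] M [ 0.0383 -0.1297  0.0882] 18.98
```

Turning torque has settled at about 0.07 N·m, which matches the screw's drag, so the blade is seated and driving. I'll continue, with fine steps near the stop.

```bash
python3 - <<'E'
from h import *
z=.20373;b=22.;stop=False;n=0
while b>-40 and not stop:
    step=2.5 if b>-8 else .5
    b-=step
    to(.4923,-.2423,z,b)
    s,F,M=sense();fz=F[2]+1.3;n+=1
    yb=((np.degrees(s["tool_rot"][2])-150+180)%360)-180
    if n%3==0 or b<-12: print(round(b,1),round(yb,2),"z",round(s["ee_pos"][2],5),round(z,5),"F",F-F0,"M",M,round(s["time"],2))
    if M[2]>.2 or fz>8: stop=True;print("STOP",b,yb,F-F0,M)
    z+=np.clip((fz-3.5)*1e-4,-4e-4,4e-4)-.4e-3*np.radians(step)
    if s["time"]>42: break
E
```

```text
14.5 14.59 z 0.20366 0.20363 F [0.8124 0.5131 2.9464] M [ 0.0367 -0.159   0.0699] 19.83
7.0 7.09 z 0.20355 0.20359 F [0.1378 0.5338 3.395 ] M [-0.026  -0.107   0.0755] 20.68
-0.5 -0.41 z 0.20358 0.20351 F [0.4213 0.6408 3.3347] M [-0.0567 -0.0878  0.0607] 21.53
-8.0 -7.9 z 0.20349 0.20349 F [-0.2812  0.7373  3.7195] M [-0.1398 -0.1138  0.0829] 22.38
-9.5 -9.5 z 0.20349 0.20349 F [-0.2039  0.0204  3.1755] M [-0.1995 -0.101   0.0988] 23.23
-11.0 -11.0 z 0.20345 0.20344 F [-0.4982 -0.251   3.329 ] M [-0.2104 -0.0276  0.0941] 24.08
-12.5 -12.5 z 0.20343 0.20347 F [-0.4829 -0.0706  3.8012] M [-0.2739 -0.0187  0.0712] 24.93
-13.0 -13.0 z 0.20343 0.20351 F [-0.2609 -0.3178  3.4261] M [-0.2683 -0.0507  0.0746] 25.22
-13.5 -13.5 z 0.20344 0.2035 F [ 0.0903 -0.3489  3.4375] M [-0.2992 -0.0466  0.0954] 25.5
-14.0 -14.0 z 0.20346 0.2035 F [-0.1472 -0.1178  3.0216] M [-0.2823 -0.0431  0.0831] 25.78
-14.5 -14.5 z 0.20345 0.20346 F [-0.7722 -0.3076  3.8898] M [-0.2976 -0.0521  0.0933] 26.07
-15.0 -15.0 z 0.20347 0.2035 F [-0.201   0.0377  2.5916] M [-0.3031 -0.013   0.0506] 26.35
-15.5 -15.5 z 0.20
[... 1560 characters left out ...]
0.20339 F [-0.2506 -0.5943  3.1521] M [-0.3581  0.0285  0.1441] 31.45
-24.5 -24.5 z 0.20337 0.20336 F [-0.7445 -0.5525  3.285 ] M [-0.355   0.0617  0.125 ] 31.73
-25.0 -25.0 z 0.20339 0.20334 F [-0.125  -0.8471  4.1224] M [-0.3319  0.0383  0.1571] 32.02
-25.5 -25.5 z 0.2034 0.20341 F [-0.1341 -0.5101  3.3355] M [-0.3626  0.0505  0.1644] 32.3
-26.0 -26.0 z 0.20342 0.20339 F [-0.5275 -0.2704  3.7884] M [-0.409   0.0637  0.1817] 32.58
-26.5 -26.5 z 0.20341 0.20343 F [-0.4713 -0.5512  3.1492] M [-0.4125  0.0669  0.1613] 32.87
-27.0 -27.0 z 0.2034 0.2034 F [-0.8567 -0.8536  3.2724] M [-0.391   0.0795  0.2048] 33.15
STOP -27.0 -26.999159992373336 [-0.8567 -0.8536  3.2724] [-0.391   0.0795  0.2048]
```

Torque ramps steadily from about 0.08 to 0.20 N·m while z no longer sinks, so the screw is at its stop. I'll unload the twist, lift, check the slot by camera, and carry the driver back.

```bash
python3 - <<'E'
from h import *
to(.4923,-.2423,.2034,-20)
s,F,M=sense();print("unloaded",F-F0,M)
bot.move_straight((.4923,-.2423,.245),v=.06);bot.wait(.3)
T=tcpT();e=T[:3,3]+T[:3,2]*.101
shot("w6",proj((.4922,-.2422,.108),T),edge=e,blade=np.radians(-20),circ=np.array([.4922,-.2422,.114]))
d=np.array([np.cos(np.radians(-11.6)),np.sin(np.radians(-11.6)),0])*.01
print([proj(np.array([.4922,-.2422,.106])+k*d,T) for k in(-1,1)])
s=readout.observe();print(s["time"],s["joints"],s["width"],s["wrist_force"])
E
```

```text
unloaded [-0.6625  0.0067  3.4836] [-0.3427  0.0985  0.046 ]
w6 origin (239, 166) scale 5.0
[(np.float64(272.6473626396332), np.float64(187.77408565103292)), (np.float64(286.66968449789607), np.float64(205.01845031203004))]
34.625 [-0.6423 -0.003   1.8746  0.      1.2706 -1.3404] 0.025530023811596143 [-0.0047  0.8544 -0.8582]
```

View pics/w6_v.png

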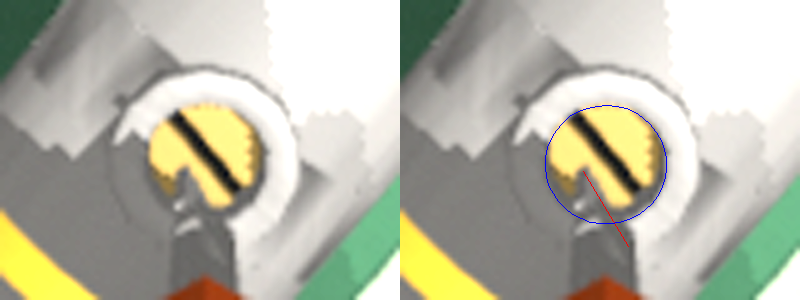

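The slot now runs from (175,117) to (236,190), a 50° image slope against 51° predicted for home, so the screw is home. Returning the driver to its pot.

```bash
python3 - <<'E'
from h import *
P=(.459,.184);o=(np.pi,0,3.0)
bot.move_straight((.4923,-.2423,.28),v=.15)
bot.goto((.46,.08,.29),o)
bot.goto((*P,.265),o);bot.wait(.2)
s=readout.observe()
h=bot.move_straight((*P,.142),v=.07,threshold=6);t=readout.observe();print("down",h,t["ee_pos"],t["wrist_force"]-s["wrist_force"],t["time"])
if not h:
    h=bot.move_straight((*P,.127),v=.012,threshold=2.5)
    t=readout.observe();print("seat",h,t["ee_pos"],t["wrist_force"]-s["wrist_force"],t["width"],t["time"])
E
```

```text
down False [0.4593 0.1841 0.1425] [-0.3128 -0.1502 -0.9538] 38.8583
seat True [0.4589 0.184  0.1315] [ 0.0728 -0.1753  4.9695] 0.02550673628250226 39.7083
```

Seated at the height where it was first grasped. Releasing, backing off and checking.

```bash
python3 - <<'E'
from h import *
P=(.459,.184);o=(np.pi,0,3.0)
command_gripper(.06);bot.wait(.2)
bot.move_straight((*P,.30),v=.12);bot.wait(.3)
T=tcpT();im=imaging.get_image("wrist");cv2.imwrite("pics/w7.png",im)
u=proj((.459,.184,.19),T);v=proj((.459,.184,.115),T);print("exp cap",u,"rim",v)
x,y=int(u[0])-50,int(u[1])-40
a=cv2.resize(im[y:y+75,x:x+100],(400,300),interpolation=cv2.INTER_CUBIC)
b=cv2.resize(imaging.get_image("side")[90:270,140:380],(400,300))
cv2.imwrite("pics/v7.png",np.clip(np.hstack([a,b])*1.7,0,255).astype(np.uint8));print((x,y),readout.observe()["time"])
E
```

```text
exp cap (np.float64(280.0015591507178), np.float64(205.12806098202745)) rim (np.float64(280.002856806824), np.float64(186.8581635087007))
(230, 165) 42.3
```

View pics/v7.png

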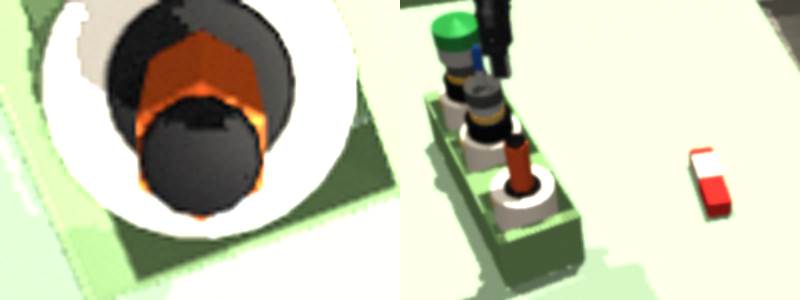

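The cap centre is at px (280,204), where (280,205) was expected. The driver is upright in its pot, and the tool holders and box look undisturbed.

```bash
python3 -c "
from station import order; print(order.job_done())"
```

```text
the job is handed in; nothing more can be done
None
```

The set screw is home at its stop (pressed at about 3–4 N, peak 0.2 N·m), the driver stands upright and fully down in its pot, and the job was handed in at about 42 s.

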